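# Set and start the kitchen timer

### The job

Somebody has left a spice tin standing on the dial of the kitchen timer: first lift it off and set it down gently, upright, on the cutting board. Then turn the timer's dial clockwise to the 20-minute mark, the long mark at three o'clock, bearing down on the dial while you turn so that the light timer does not skid or twist round on the table, and let go of it. Last, reach in under the carry handle and press the start key fully down so that it stays in, all without disturbing the peeler or the amber jar.

Things in the scene. Friction and masses are not known exactly. Their poses are not given: they have to be found in the camera images.
- timer: White countertop timer, loose on 4 feet, 0.26 kg. Origin: underside, z up, x to its back, front about toward the robot (yaw within 0.3). x -105 to 85, y +-65 mm. Low front deck 45 mm high carries the dial (axis vertical, at x=-50, y=0); from x=12 to 24 it rises to a back deck 75 mm high with the start key at x=50, y=0. So light that turning the dial without bearing down spins it.
- carry_handle (a point): Middle of the underside of the timer's carry handle, an arch right above the start key that cannot be moved: a flat strap 36 mm wide (timer's x 32 to 68), its underside 140 mm and top 147 mm above the table, spanning y +-65 on two posts 7 mm thick. The key is reached only under it, with the tool slanted about 35 to 50 degrees, in from the timer's front or back, whichever suits.
- dial_top (a point): Middle of the dial's top, 84 mm above the table. The dial is a round black knob with ribbed sides, 56 mm diameter, 31 mm tall, 8 mm clear of the deck; a white line on its top and side shows the pointer. Site x: along the pointer; turns with the dial. The dial is sprung: pressed down it gives up to 7 mm, 2 N to start and 2 N more per mm (16 N), then is solid.
- dial (a joint): Dial angle, rad, growing clockwise seen from above. 0: pointer toward the timer's back (+x; 12 o'clock, 0 min); 1.571: on the 20-minute mark, the long mark at 3 o'clock, toward the timer's right side (-y); stops at 0 and 4.712 (60 min). Long marks every 90 deg, short ones every 15. Starts at 0.25 to 0.65. Stiff (0.3 N m); stays where it is left.
- key_top (a point): Middle of the top of the start key, a round grey plunger 30 mm across in the middle of the back deck, under the carry handle; it stands 12 mm above the deck (87 mm above the table) when up. Moves with the key.
- start_key (a joint): How far the start key is pressed down, in m: 0 up, 0.010 fully in (2 mm still stand above the deck). It needs about 4 N and stays where it is left. Starts up.
- back_left (a point): The timer's back left lower corner, at (85, 65, 0) mm in the timer's frame; shows whether the timer has shifted.
- back_right (a point): The timer's back right lower corner, at (85, -65, 0) mm in the timer's frame; used likewise.
- tin: Closed round spice tin, bare steel with a paper band, 52 mm diameter, 88 mm tall, about 0.15 kg, loose. Origin: centre of its underside; z up. Starts upright on top of the dial.
- board: Wooden cutting board that does not move, 180 mm (its x) by 200 mm (its y), 18 mm thick. Origin: centre of its underside. Its near half (x below 0 in its frame) and middle are clear; a peeler lies along its far edge.
- peeler: Bystander: black-handled vegetable peeler, 135 mm long and 12 mm thick, lying loose on the board along its y, centred about 65 mm beyond the board's middle. Origin: underside, near its middle.
- jar: Bystander: amber spice jar with a white cap, 48 mm diameter, 95 mm tall, standing between the timer and the board. Origin: centre of its underside.

How it is judged:
On the way, in this order (a step that is already met when the one before it is completed fails the run):
1. the tin stands upright on the cutting board, let go, the dial and the key still as they were (z of tin in the frame of board between 0.014 and 0.023 m and x of tin in the frame of board between -0.088 and 0.088 m and y of tin in the frame of board between -0.098 and 0.098 m and angle between tin's own z axis and vertical below 0.1 rad and contact force between tin and the fingers below 0.2 N and linear speed of tin below 0.02 m/s and value of joint dial below 1 rad and value of joint start_key below 0.003 m), for 0.3 s.
2. the dial points at the 20-minute mark, let go, before the key is pressed (value of joint dial between 1.451 and 1.691 rad and value of joint start_key below 0.003 m and contact force between the fingers and timer below 0.2 N), for 0.2 s.
3. the start key is pressed in (value of joint start_key above 0.007 m and value of joint dial between 1.451 and 1.691 rad), for 0.2 s.
At the end, for the whole second after the job is handed in: The tin stands upright and at rest on the cutting board; the dial is within 0.12 rad (about 1.5 minutes) of the 20-minute mark; the start key is in by more than 7 mm of its 10 mm; the timer stands level with both back corners within 20 mm of where they began (all of step 3 and z of tin in the frame of board between 0.014 and 0.023 m and x of tin in the frame of board between -0.088 and 0.088 m and y of tin in the frame of board between -0.098 and 0.098 m and angle between tin's own z axis and vertical below 0.1 rad and contact force between tin and the fingers below 0.2 N and linear speed of each of tin, timer below 0.02 m/s and angle between timer's own z axis and vertical below 0.05 rad and distance of each of back_left, back_right from where it was at the start of the episode below 0.02 m); the robot touches nothing.
It fails at once if the timer skids, twists or is lifted so that a back corner shifts by more than 20 mm (distance of any of back_left, back_right from where it was at the start of the episode above 0.02 m).
It fails at once if the tin is dropped or slammed on the board (meets it faster than 0.6 m/s) (x of tin in the frame of board between -0.088 and 0.088 m and y of tin in the frame of board between -0.098 and 0.098 m and z of tin in the frame of board below 0.04 m and linear speed of tin above 0.6 m/s).
It fails at once if a bystander (peeler, jar) is moved more than 30 mm (distance of any of peeler, jar from where it was at the start of the episode above 0.03 m).
It also fails if it takes over 72 s, if anything falls off the work surface, if the arm or the gripper's body presses on something with over 40 N, if the wrist force passes 120 N, or if a joint passes its speed limit or range.

### The arm

A 7-joint arm with a two-finger parallel gripper is mounted at the origin on the work surface. World frame = base frame: x ahead of the robot, y to its left, z up, the work surface at z = 0. Lengths are in m, angles in rad, forces in N, time in s.
With the tool pointing down it reaches from about 0.4 to 0.85 m from the base axis. Payload 10.4 kg.
Tool frame: the origin (TCP) lies midway between the tips of the shut fingers; the grasp point (between the pads) lies 19 mm behind it (manip.pinch_z is the distance from the TCP to the grasp point, in m); y points along the fingers, x is the direction in which the jaws open and shut, and the axes are right-handed (so a half turn about y gives the same grasp; the last joint's range is limited). The gripper opens to 85 mm and grips with 20 to 120 N. Pads are 22 mm wide; open, the fingers measure 114 mm over their backs; the gripper's body (76 mm by 85 mm) begins 54 mm behind the grasp point. The pads swing forward as they close: fully open they stand 13 mm farther back than shut.
Start: joints at [-1.22, 0.332, -0.065, 1.46, 0.022, 1.35, -0.088], TCP at [0.228, 0.582, 0.231] pointing down, gripper open.
Joint ranges: [-2.6, 2.6], [-0.5, 2.12], [-1.47, 1.34], [0.16, 2.42], [-1.27, 4.41], [0.06, 2.06], [-2.6, 2.6]. Speed limits (rad/s): [2.22, 2.22, 2.79, 2.79, 3.14, 3.14, 3.14].

### API

Orientations are given as a unit quaternion [x, y, z, w].
In Python, from workcell import manip gives the robot as it stands.
- The arm moves only by the shell command python3 -m pendant 'ROWS' [OPENING] [FORCE]. ROWS is a JSON object of lists of equal length, an entry for each row: "offset": the shift along the tool's x, y, z scaled (see below), a list of three; "turn": the turn, a rotation vector about the tool's x, y, z scaled (see below), a list of three. A call has 1 to 12 rows; each row is the pose to reach, as a shift and turn from the pose measured when the call began, along the tool's axes at that moment; what a row does not reach only later rows make up. The controller multiplies each number of a shift by 200 mm and each number of a turn by 45 degrees. A row lasts 1/8 s, in which the tool goes at most 62.5 mm and 10.7 degrees, less where a joint would pass 70% of its speed; a pose out of reach is approached as far as the arm can. A call with a number of a shift or a turn outside -1 to 1 is refused whole. A call with a gripper value outside its range is refused whole. OPENING is the opening in per cent of the stroke, from 0 (shut) to 100 (fully open), set as the call begins (- or left out, the last holds). The fingers move at their own pace and stop on an object; FORCE is the grip in N (left out, the last holds). Time passes only in rows, so rows that repeat a pose let the fingers close. It gives the time, the measured TCP pose, the force and the opening at its end, in the units of the state.
- manip.get_obs(): the state, without advancing time (a new reading comes with each control period).
- manip.camera(name): name is "side" or "top"; returns (picture, depth): 480x640x3 uint8, red, green, blue; 480x640 float32, m along the optical axis (not along the pixel's ray), 0 where there is no reading.
- manip.camera_model(name): a dict with "intrinsics" (3x3 intrinsics, pixels), "R" (3x3) and "t" (3): a world point X has camera coordinates R X + t. Camera axes: x right, y down, z forward; pixel columns grow to the right and rows downward; lengths in m; the calibration is good to about 2 mm. A picture is of the moment at which its call begins. camera_model takes no time and is no camera call.
- manip.hand_in(): hands the job in, once; it reports no verdict.
The state is a dict: "clock": time; "joint_pos": joint angles; "joint_velocities": joint speeds; "tau": joint torques, N m; "position": TCP position; "ee_rot": TCP orientation; "ft_force": force on the tool from outside, world axes, zero at the start; "torque": the same for the moment, N m; "grip_width": opening from 0.0 (shut) to 1.0 (fully open).
Only numpy, scipy, OpenCV 4.12 (cv2) and the standard library are available. Lean on these libraries where they do the work, as an engineer would, in place of code of your own. Each camera call takes 0.05 s, during which the arm holds its last target. There are 200 camera calls.

## Working session

There is one attempt and no reset: what is moved stays moved. The work goes in short steps, Python scripts to look and compute and a shell command to move; the robot and the scene stay as the last step left them, time stands still between calls to the robot, and variables do not carry over. Pictures are saved under pics/ and viewed, about 8 in all and at most 12, crops included, and the job is handed in when it is done.

```bash
ls; mkdir -p pics
cat > h.py <<'E'
import numpy as np, cv2
from workcell import manip
from scipy.spatial.transform import Rotation as R
def snap(n,f):
    p,d=manip.camera(n); cv2.imwrite('pics/'+f+'.png',p[:,:,::-1]); np.save('pics/'+f+'.npy',d); return p,d
def ray(n,u,v):
    m=manip.camera_model(n);K=np.array(m['intrinsics']);Rm=np.array(m['R']);t=np.array(m['t'])
    return -Rm.T@t, Rm.T@np.linalg.inv(K)@np.array([u,v,1.])
def onz(n,u,v,z):
    c,r=ray(n,u,v); return c+r*(z-c[2])/r[2]
def cloud(n,d):
    m=manip.camera_model(n);K=np.array(m['intrinsics']);Rm=np.array(m['R']);t=np.array(m['t'])
    v,u=np.mgrid[:480,:640]; P=np.stack([u,v,np.ones_like(u)],-1)@np.linalg.inv(K).T*d[...,None]
    return (P-t)@Rm
def proj(n,X):
    m=manip.camera_model(n);x=np.array(m['intrinsics'])@(np.array(m['R'])@np.array(X)+np.array(m['t'])); return x[:2]/x[2]
def st():
    o=manip.get_obs(); q=R.from_quat(o['ee_rot'])
    print('t',round(o['clock'],2),'p',np.round(o['position'],4),'F',np.round(o['ft_force'],1),'w',round(o['grip_width'],3));print(np.round(q.as_matrix(),3)); print('j',np.round(o['joint_pos'],2)); return o
def rel(goal,Rg=None):
    o=manip.get_obs();A=R.from_quat(o['ee_rot'])
    print('offset',np.round(A.inv().apply(np.array(goal)-o['position'])/.2,3))
    if Rg is not None: print('turn',np.round((A.inv()*R.from_matrix(Rg)).as_rotvec()/np.radians(45),3))
E
python3 - <<'E'
from h import *
st()
for n in('top','side'):
    snap(n,n+'0'); print(n,ray(n,320,240),manip.camera_model(n)['intrinsics'])
E
```

```text
pics
t 0.0 p [0.2281 0.5815 0.2305] F [ 0.3  0.1 -1.2] w 1.002
[[ 0.365 -0.    -0.931]
 [ 0.931 -0.001  0.365]
 [-0.001 -1.    -0.   ]]
j [-1.22  0.33 -0.06  1.46  0.02  1.35 -0.09]
top (array([0.47344493, 0.01207942, 0.92884346]), array([ 0.1222674 , -0.0329465 , -0.99195285])) [[440.87223566   0.         319.3657789 ]
 [  0.         440.87223566 239.21387295]
 [  0.           0.           1.        ]]
side (array([0.40772688, 0.56555114, 0.70350545]), array([ 0.19382764, -0.6702092 , -0.71675603])) [[455.87223546   0.         328.14984891]
 [  0.         455.87223546 234.07140126]
 [  0.           0.           1.        ]]
```

View pics/top0.png

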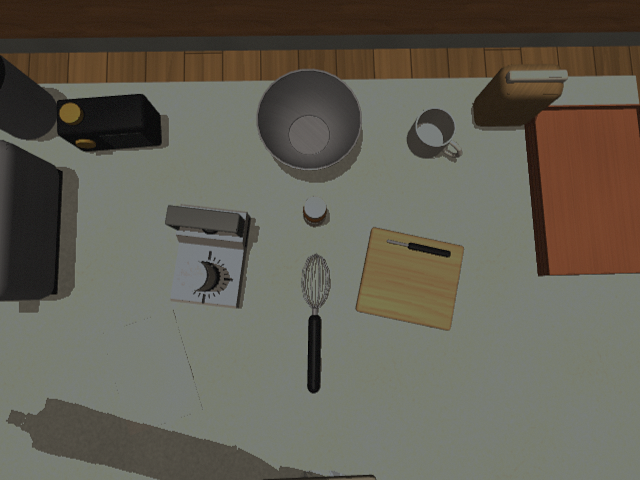

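View pics/side0.png

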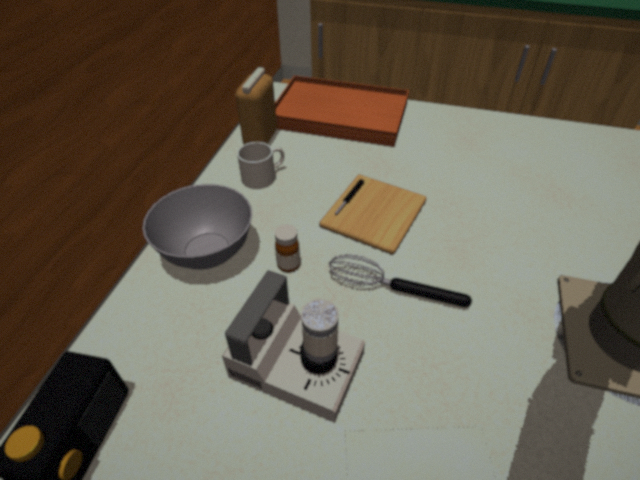

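Top view: timer with strap at (167–240, 207–235), dial and tin near (208, 278), jar at (315, 210), board centred near (410, 278), peeler at (420, 247). The side view shows the tin upright on the dial at (320, 330). Next I measure from the depth and masks.

Run:
```python
from h import *
for n in('top','side'):
    d=np.load(f'pics/{n}0.npy');p=cv2.imread(f'pics/{n}0.png').astype(int);C=cloud(n,d);ok=d>0
    def box(name,reg,z0,z1):
        m=ok&(C[...,2]>z0)&(C[...,2]<z1);mm=np.zeros_like(m);x0,y0,x1,y1=reg;mm[y0:y1,x0:x1]=1;m&=mm
        q=C[m]
        if len(q)<5: print(n,name,len(q));return
        r=cv2.minAreaRect((q[:,:2]*1000).astype(np.float32))
        print(n,name,len(q),'z',np.round(np.median(q[:,2]),4),'c',np.round(r[0],1),'sz',np.round(r[1],1),'a',round(r[2],1),'box',np.round(cv2.boxPoints(r)).tolist())
    T=(150,190,265,315) if n=='top' else (215,260,375,420)
    B=(345,215,475,340) if n=='top' else (310,165,435,260)
    J=(295,190,335,235) if n=='top' else (270,215,305,275)
    box('strap',T,.142,.153);box('tin',T,.16,.185);box('deck',T,.04,.05);box('backdeck',T,.07,.079);box('key',T,.082,.092)
    box('board',B,.012,.023);box('peeler',B,.024,.04);box('jar',J,.085,.105)
    box('tinside',T,.155,.168)
d=np.load('pics/top0.npy');print(np.round(cloud('top',d)[255:305:6,180:240:6,2],3))
```

```text
top strap 1497 z 0.1478 c [560.2 203.6] sz [130.9 144. ] a 81.6 box [[479.0, 149.0], [622.0, 128.0], [641.0, 258.0], [499.0, 279.0]]
top tin 797 z 0.173 c [512.6 208.3] sz [52.7 51. ] a 88.4 box [[486.0, 183.0], [537.0, 181.0], [539.0, 234.0], [488.0, 235.0]]
top deck 2807 z 0.0461 c [553.9 204.1] sz [131.  189.5] a 81.7 box [[451.0, 153.0], [638.0, 126.0], [657.0, 255.0], [470.0, 283.0]]
top backdeck 828 z 0.0756 c [567.3 202.3] sz [130.1 163.9] a 81.7 box [[477.0, 150.0], [639.0, 126.0], [658.0, 255.0], [496.0, 279.0]]
top key 92 z 0.0863 c [551.3 188.7] sz [126.5 129.7] a 4.8 box [[483.0, 248.0], [494.0, 119.0], [620.0, 129.0], [609.0, 259.0]]
top board 7801 z 0.019 c [ 501.7 -203.6] sz [200.3 179.8] a 76.4 box [[391.0, -280.0], [566.0, -322.0], [613.0, -127.0], [438.0, -85.0]]
top peeler 365 z 0.0296 c [ 513.7 -217.9] sz [145.3 127.1] a 79.6 box [[438.0, -278.0], [563.0, -301.0], [589.0, -158.0], [464.0, -135.0]]
top jar 390 z 0.0959 c [639.8  -6.9] sz [40.5 40.9] a 88.5 box [[619.0, -27.0], [660.0, -28.0], [661.0, 13.0], [620.0, 14.0]]
top tinside 33 z 0.1593 c [504.4 189.5] sz 
[... 1245 characters left out ...]
0, 205.0], [535.0, 222.0], [527.0, 243.0]]
[[ 0.047  0.045  0.049  0.044  0.047  0.046  0.05   0.045  0.045  0.046]
 [ 0.046  0.174  0.172  0.044  0.046  0.049  0.045  0.047  0.046  0.046]
 [ 0.17   0.173  0.17   0.173  0.174  0.116  0.056  0.047  0.045  0.047]
 [ 0.172  0.172  0.171  0.173  0.171  0.143  0.085  0.047  0.048  0.046]
 [ 0.174  0.175  0.172  0.171  0.174  0.14   0.088  0.044  0.048  0.046]
 [ 0.172  0.173  0.173  0.172  0.16   0.117  0.061  0.048  0.047  0.046]
 [ 0.046  0.045  0.046  0.085  0.072  0.048  0.047  0.043  0.047  0.048]
 [ 0.047  0.044  0.046  0.046  0.046  0.049  0.046  0.048  0.045  0.045]
 [-0.001  0.005  0.04   0.041  0.047  0.043  0.045  0.046  0.048  0.045]]
```

```bash
python3 -m pendant '{"offset":[[-0.15,-0.15,-0.25],[-0.3,-0.15,-0.5],[-0.45,-0.15,-0.75],[-0.6,-0.15,-1],[-0.6,-0.15,-1],[-0.6,-0.15,-1]],"turn":[[0,0,0],[0,0,0],[0,0,0],[0,0,0],[0,0,0],[0,0,0]]}' 100 40; python3 -c "
from h import *
st();rel([.5127,.209,.26],[[.143,0,-.990],[.99,0,.143],[0,-1,0]])"
```

```text
clock: 0.85
position: [0.3701, 0.3971, 0.2606]
ee_rot: [0.584, 0.398, -0.399, -0.584]
ft_force: [0.1, 0.5, -0.3]
grip_width: 1.002
t 0.85 p [0.3701 0.3971 0.2606] F [ 0.1  0.5 -0.3] w 1.002
[[ 0.365 -0.001 -0.931]
 [ 0.931 -0.001  0.365]
 [-0.001 -1.     0.   ]]
j [-0.96  0.14  0.06  1.64 -0.01  1.37  0.3 ]
offset [-0.615  0.003 -1.007]
turn [-0.001 -0.293 -0.002]
```

```bash
python3 -m pendant '{"offset":[[-0.15,0,-0.25],[-0.3,0,-0.5],[-0.45,0,-0.75],[-0.615,0,-1],[-0.615,0,-1],[-0.615,0,-1]],"turn":[[0,-0.1,0],[0,-0.2,0],[0,-0.293,0],[0,-0.293,0],[0,-0.293,0],[0,-0.293,0]]}'; python3 -c "
from h import *
st();rel([.5127,.209,.127],[[.143,0,-.990],[.99,0,.143],[0,-1,0]])"
```

```text
clock: 1.6
position: [0.5106, 0.2113, 0.2603]
ee_rot: [-0.534, -0.463, 0.464, 0.534]
ft_force: [-1.0, -0.5, -0.5]
grip_width: 0.999
t 1.6 p [0.5106 0.2113 0.2603] F [-1.  -0.5 -0.5] w 0.999
[[ 0.141 -0.002 -0.99 ]
 [ 0.99  -0.001  0.141]
 [-0.001 -1.     0.002]]
j [-0.68  0.16  0.23  1.62 -0.04  1.37  0.98]
offset [-0.009  0.666 -0.013]
turn [-0.002  0.002 -0.002]
```

```bash
python3 -m pendant '{"offset":[[-0.009,0.2,-0.013],[-0.009,0.4,-0.013],[-0.009,0.55,-0.013],[-0.009,0.666,-0.013],[-0.009,0.666,-0.013],[-0.009,0.666,-0.013]],"turn":[[0,0,0],[0,0,0],[0,0,0],[0,0,0],[0,0,0],[0,0,0]]}'; python3 -m pendant '{"offset":[[0,0,0],[0,0,0],[0,0,0],[0,0,0],[0,0,0],[0,0,0],[0,0,0],[0,0,0]],"turn":[[0,0,0],[0,0,0],[0,0,0],[0,0,0],[0,0,0],[0,0,0],[0,0,0],[0,0,0]]}' 0 30
```

```text
clock: 2.35
position: [0.5126, 0.2106, 0.1281]
ee_rot: [-0.533, -0.464, 0.464, 0.534]
ft_force: [-0.2, -0.2, -0.0]
grip_width: 1.0
clock: 3.35
position: [0.5128, 0.2107, 0.1282]
ee_rot: [-0.533, -0.464, 0.464, 0.534]
ft_force: [1.8, 0.9, 3.3]
grip_width: 0.604
```

```bash
python3 -m pendant '{"offset":[[0,-0.05,0],[0,-0.15,0],[0,-0.3,0],[0,-0.45,0],[0,-0.55,0],[0,-0.55,0]],"turn":[[0,0,0],[0,0,0],[0,0,0],[0,0,0],[0,0,0],[0,0,0]]}'; python3 -c "
from h import *
st();snap('side','side1');rel([.477,-.197,.236])"
```

```text
clock: 4.1
position: [0.5132, 0.2106, 0.2394]
ee_rot: [-0.534, -0.464, 0.463, 0.534]
ft_force: [-0.5, 0.1, -1.8]
grip_width: 0.6
t 4.1 p [0.5132 0.2106 0.2394] F [-0.5  0.1 -1.8] w 0.6
[[ 0.139  0.001 -0.99 ]
 [ 0.99   0.001  0.139]
 [ 0.001 -1.    -0.001]]
j [-0.68  0.17  0.24  1.65 -0.04  1.32  0.99]
offset [-2.042  0.01  -0.107]
```

View pics/side1.png

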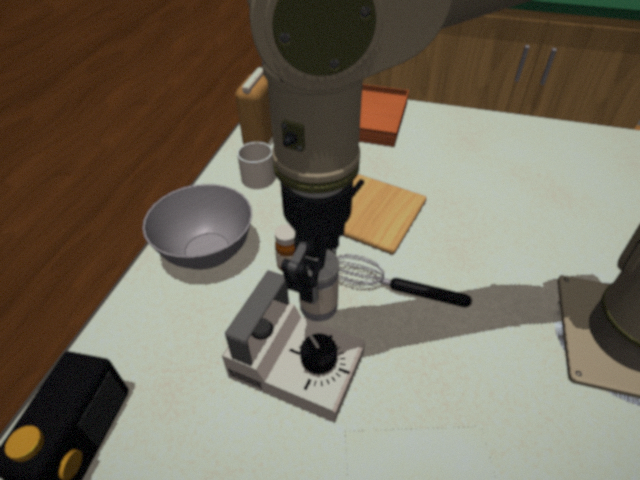

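The tin hangs upright in the fingers at (318, 290), clear of the dial at (318, 352). I carry it to the board.

```bash
python3 -m pendant '{"offset":[[-0.1,0,-0.005],[-0.3,0,-0.015],[-0.5,0,-0.025],[-0.7,0,-0.035],[-0.9,0,-0.045],[-1,0,-0.053],[-1,0,-0.053]],"turn":[[0,0,0],[0,0,0],[0,0,0],[0,0,0],[0,0,0],[0,0,0],[0,0,0]]}'; python3 -m pendant '{"offset":[[-0.2,0,-0.01],[-0.4,0,-0.02],[-0.6,0,-0.03],[-0.8,0,-0.04],[-0.95,0,-0.05],[-1,0,-0.053],[-1,0,-0.053],[-1,0,-0.053]],"turn":[[0,0,0],[0,0,0],[0,0,0],[0,0,0],[0,0,0],[0,0,0],[0,0,0],[0,0,0]]}';python3 -c "
from h import *
st();rel([.477,-.197,.067],[[.143,0,-.990],[.99,0,.143],[0,-1,0]])"
```

```text
clock: 5.03
position: [0.4944, 0.0082, 0.2372]
ee_rot: [-0.534, -0.462, 0.464, 0.535]
ft_force: [0.5, 0.2, -1.6]
grip_width: 0.603
clock: 6.02
position: [0.4765, -0.1896, 0.2371]
ee_rot: [-0.533, -0.463, 0.464, 0.535]
ft_force: [0.2, 1.6, -2.0]
grip_width: 0.6
t 6.03 p [ 0.4765 -0.1896  0.2371] F [ 0.2  1.6 -2. ] w 0.6
[[ 0.141 -0.003 -0.99 ]
 [ 0.99   0.     0.141]
 [-0.    -1.     0.003]]
j [-0.26  0.07  0.58  1.77 -0.04  1.31  1.76]
offset [-0.036  0.85  -0.01 ]
turn [-0.004  0.002 -0.   ]
```

```bash
python3 -m pendant '{"offset":[[0,0.15,0],[0,0.35,0],[0,0.55,0],[0,0.7,0],[0,0.8,0],[0,0.83,0],[0,0.845,0],[0,0.86,0],[0,0.87,0],[0,0.878,0],[0,0.878,0]],"turn":[[0,0,0],[0,0,0],[0,0,0],[0,0,0],[0,0,0],[0,0,0],[0,0,0],[0,0,0],[0,0,0],[0,0,0],[0,0,0]]}'; python3 -c "
from h import *
snap('side','side2');st()"
```

```text
clock: 7.4
position: [0.4769, -0.1899, 0.0638]
ee_rot: [-0.534, -0.463, 0.463, 0.535]
ft_force: [-10.0, 3.2, 24.8]
grip_width: 0.599
t 7.45 p [ 0.4768 -0.1899  0.0638] F [-9.7  2.6 24.1] w 0.601
[[ 0.142 -0.001 -0.99 ]
 [ 0.99   0.001  0.142]
 [ 0.001 -1.     0.001]]
j [-0.21  0.28  0.56  1.96 -0.18  0.95  1.88]
```

```bash
python3 -m pendant '{"offset":[[0,0.003,0],[0,0.003,0],[0,0.003,0]],"turn":[[0,0,0],[0,0,0],[0,0,0]]}'; python3 -m pendant '{"offset":[[0,0,0],[0,0,0],[0,0,0],[0,0,0],[0,0,0],[0,0,0]],"turn":[[0,0,0],[0,0,0],[0,0,0],[0,0,0],[0,0,0],[0,0,0]]}' 100;  python3 -m pendant '{"offset":[[0,-0.15,0],[0,-0.4,0],[0,-0.7,0],[0,-0.9,0],[0,-0.9,0],[0,-0.9,0]],"turn":[[0,0,0],[0,0,0],[0,0,0],[0,0,0],[0,0,0],[0,0,0]]}'; python3 -c "
from h import *
for n in ('top','side'): snap(n,n+'3')
a=cv2.imread('pics/top3.png')[200:330,150:480];b=cv2.imread('pics/side3.png')[250:420,200:400]
c=np.vstack([cv2.resize(a,(760,300)),cv2.copyMakeBorder(cv2.resize(b,(353,300)),0,0,0,407,cv2.BORDER_CONSTANT)]);cv2.imwrite('pics/c3.png',c)
st();rel([.5143,.2098,.22])"
```

```text
clock: 7.82
position: [0.4773, -0.1901, 0.0638]
ee_rot: [-0.534, -0.463, 0.463, 0.534]
ft_force: [-2.6, 1.2, 7.6]
grip_width: 0.604
clock: 8.57
position: [0.4773, -0.1901, 0.0638]
ee_rot: [-0.534, -0.463, 0.463, 0.534]
ft_force: [-0.4, -0.1, -0.3]
grip_width: 0.998
clock: 9.32
position: [0.477, -0.1901, 0.243]
ee_rot: [-0.534, -0.463, 0.463, 0.535]
ft_force: [-0.7, -0.0, -1.2]
grip_width: 1.004
t 9.43 p [ 0.4767 -0.19    0.2425] F [-0.4  0.2 -0.8] w 1.002
[[ 0.142 -0.002 -0.99 ]
 [ 0.99   0.001  0.142]
 [ 0.001 -1.     0.002]]
j [-0.27  0.07  0.6   1.76 -0.04  1.32  1.76]
offset [2.006 0.114 0.097]
```

View pics/c3.png

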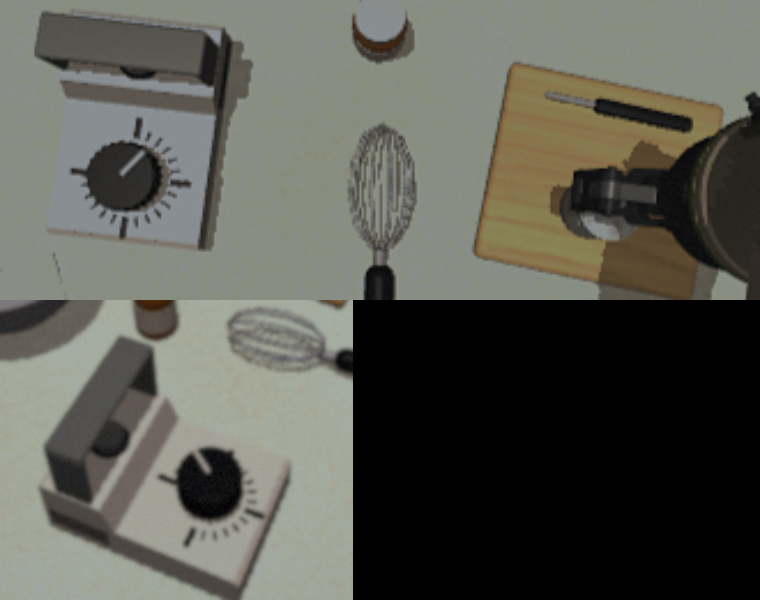

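The tin stands on the board near (598, 212) in the crop, and the pointer runs from the dial centre at (121, 176) to (144, 152). I measure the pointer angle.

```bash
cat > dial.py <<'E'
from h import *
def dial(n,f,h=.084):
    p=cv2.imread(f'pics/{f}.png').astype(int)
    o=np.array([.5638,.2027]);x=np.array([.990,-.143]);y=np.array([.143,.990]);D=o-.05*x
    v,u=np.mgrid[:480,:640];c,_=ray(n,0,0)
    m=manip.camera_model(n);A=np.array(m['R']).T@np.linalg.inv(np.array(m['intrinsics']))
    r=np.stack([u,v,np.ones_like(u)],-1)@A.T
    P=c[:2]+r[...,:2]*((h-c[2])/r[...,2])[...,None]-D
    rho=np.hypot(P[...,0],P[...,1]); disc=rho<.024
    g=p.sum(-1); w=np.clip(g-np.percentile(g[disc],50)-60,0,None)*(disc&(rho>.006))
    q=(P*w[...,None]).sum((0,1))/w.sum()
    print(n,'line px',(w>0).sum(),'dial angle',round(np.arctan2(-(q@y),q@x),3),'q',np.round(q,4))
    # disc centre
    m2=(g<(np.percentile(g[disc],50)+60))&(rho<.04);print('dark centre off',np.round(P[m2].mean(0),4))
E
python3 -c "
from dial import *
dial('top','top3');dial('side','side3')
p=cv2.imread('pics/top3.png').astype(int)
d=np.load('pics/top3.npy');C=cloud('top',d);m=(d>0)&(abs(C[...,2]-.106)<.006)&(C[...,1]<-.1)&(C[...,1]>-.28);print(m.sum(),C[m].mean(0))"
```

```text
top line px 36 dial angle 0.541 q [ 0.0116 -0.0095]
dark centre off [-0.001 -0.002]
side line px 63 dial angle 0.582 q [ 0.011  -0.0097]
dark centre off [-0.0023  0.0103]
208 [ 0.46215939 -0.18587707  0.10707275]
```

```bash
python3 -m pendant '{"offset":[[0.2,0,0.01],[0.4,0,0.02],[0.6,0,0.03],[0.8,0,0.04],[1,0,0.05],[1,0,0.05]],"turn":[[0,0,0],[0,0,0],[0,0,0],[0,0,0],[0,0,0],[0,0,0]]}';python3 -m pendant '{"offset":[[0.2,0,0.01],[0.4,0,0.02],[0.6,0,0.03],[0.8,0,0.04],[1,0,0.05],[1,0,0.05]],"turn":[[0,0,0],[0,0,0],[0,0,0],[0,0,0],[0,0,0],[0,0,0]]}' 92; python3 -c "
from h import *
for n in ('side',): snap(n,n+'4')
st();rel([.5143,.2098,.22])"
```

```text
clock: 10.18
position: [0.4946, 0.0127, 0.2413]
ee_rot: [-0.532, -0.464, 0.466, 0.534]
ft_force: [1.6, -0.2, -0.4]
grip_width: 1.003
clock: 10.92
position: [0.5113, 0.2146, 0.2398]
ee_rot: [-0.531, -0.464, 0.467, 0.534]
ft_force: [-0.0, -0.5, -0.1]
grip_width: 0.922
t 10.97 p [0.5117 0.2123 0.2401] F [ 1.  -0.7 -1. ] w 0.921
[[ 0.135 -0.006 -0.991]
 [ 0.991 -0.001  0.135]
 [-0.001 -1.     0.006]]
j [-0.69  0.17  0.25  1.65 -0.04  1.33  1.  ]
offset [-0.011  0.1   -0.015]
```

```bash
python3 -m pendant '{"offset":[[-0.011,0.25,-0.015],[-0.011,0.5,-0.015],[-0.011,0.7,-0.015],[-0.011,0.85,-0.015],[-0.011,0.94,-0.015],[-0.011,0.94,-0.015],[-0.011,0.94,-0.015]],"turn":[[0,0,0],[0,0,0],[0,0,0],[0,0,0],[0,0,0],[0,0,0],[0,0,0]]}';python3 -c "
from h import *
snap('side','side5');cv2.imwrite('pics/c5.png',cv2.resize(cv2.imread('pics/side5.png')[220:420,190:390],(600,600)))
st()"
```

```text
clock: 11.85
position: [0.5141, 0.2095, 0.0533]
ee_rot: [-0.532, -0.464, 0.466, 0.534]
ft_force: [0.8, 0.1, 0.2]
grip_width: 0.918
t 11.9 p [0.5142 0.2098 0.0535] F [ 0.2  0.3 -0.3] w 0.918
[[ 0.135 -0.004 -0.991]
 [ 0.991  0.     0.135]
 [-0.    -1.     0.004]]
j [-0.66  0.35  0.23  1.85 -0.1   0.96  1.04]
```

View pics/c5.png

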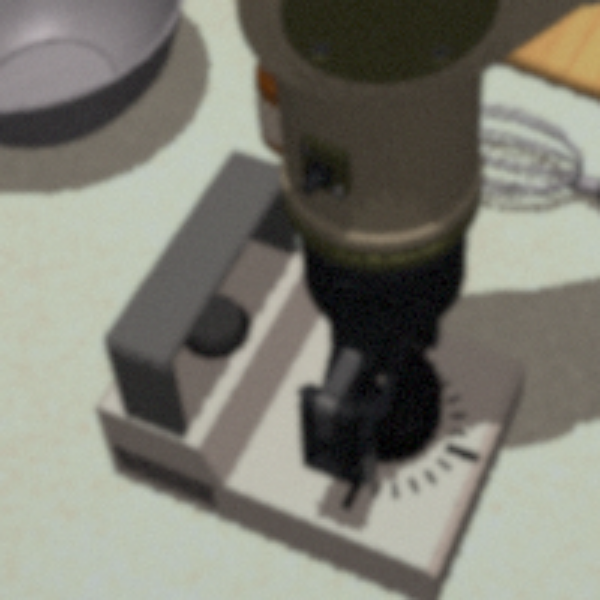

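The open fingers straddle the dial at (370, 420) in the crop, clear of the deck. I grip and bear down.

```bash
python3 -m pendant '{"offset":[[0,0,0],[0,0,0],[0,0,0],[0,0,0],[0,0,0],[0,0,0]],"turn":[[0,0,0],[0,0,0],[0,0,0],[0,0,0],[0,0,0],[0,0,0]]}' 0 60; python3 -m pendant '{"offset":[[0,0.015,0],[0,0.03,0],[0,0.04,0],[0,0.045,0],[0,0.045,0]],"turn":[[0,0,0],[0,0,0],[0,0,0],[0,0,0],[0,0,0]]}'
```

```text
clock: 12.65
position: [0.5148, 0.21, 0.0538]
ee_rot: [-0.532, -0.464, 0.465, 0.534]
ft_force: [3.5, 1.0, 4.3]
grip_width: 0.634
clock: 13.28
position: [0.5152, 0.2101, 0.0475]
ee_rot: [-0.532, -0.465, 0.465, 0.534]
ft_force: [-10.4, -3.8, 34.8]
grip_width: 0.641
```

```bash
python3 -m pendant '{"offset":[[0,0.013,0],[0,0.013,0],[0,0.013,0],[0,0.013,0],[0,0.013,0],[0,0.013,0],[0,0.013,0],[0,0.013,0],[0,0.013,0],[0,0.013,0]],"turn":[[0,0,0],[0,0.1,0],[0,0.2,0],[0,0.3,0],[0,0.4,0],[0,0.5,0],[0,0.6,0],[0,0.65,0],[0,0.65,0],[0,0.65,0]]}'; python3 -c "
from h import *
snap('side','side6');cv2.imwrite('pics/c6.png',cv2.resize(cv2.imread('pics/side6.png')[220:420,190:390],(600,600)))
o=st();print(o['torque'])"
```

```text
clock: 14.52
position: [0.5152, 0.2103, 0.0474]
ee_rot: [-0.632, -0.315, 0.316, 0.634]
ft_force: [-11.4, -4.1, 35.4]
grip_width: 0.639
t 14.57 p [0.5152 0.2103 0.0474] F [-11.   -4.2  35.3] w 0.641
[[ 0.603 -0.003 -0.798]
 [ 0.798  0.003  0.603]
 [ 0.001 -1.     0.004]]
j [-0.74  0.37  0.32  1.85 -0.15  0.94  0.57]
[-1.07116554  2.52431522  0.10564833]
```

View pics/c6.png

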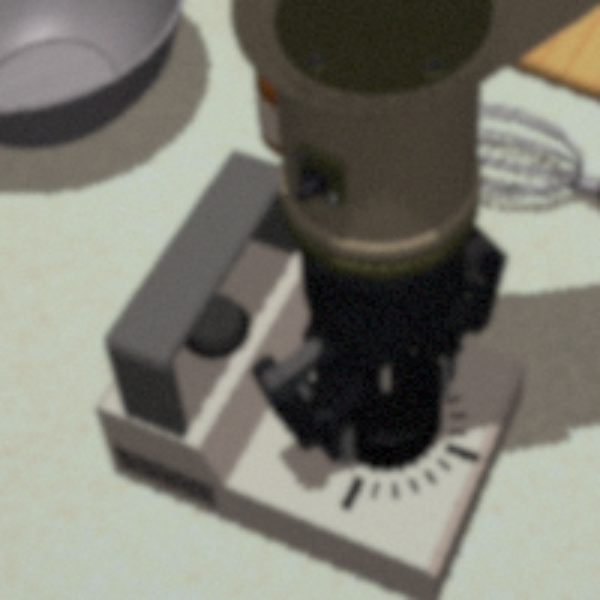

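The timer has not moved and the dial is turning with the fingers (29° so far). I turn the rest.

```bash
python3 -m pendant '{"offset":[[0,0.013,0],[0,0.013,0],[0,0.013,0],[0,0.013,0],[0,0.013,0],[0,0.013,0],[0,0.013,0],[0,0.013,0],[0,0.013,0],[0,0.013,0]],"turn":[[0,0,0],[0,0.1,0],[0,0.2,0],[0,0.3,0],[0,0.4,0],[0,0.5,0],[0,0.6,0],[0,0.64,0],[0,0.64,0],[0,0.64,0]]}'; python3 -m pendant '{"offset":[[0,0,0],[0,-0.002,0],[0,-0.002,0]],"turn":[[0,0,0],[0,0,0],[0,0,0]]}'; python3 -m pendant '{"offset":[[0,0,0],[0,0,0],[0,0,0],[0,0,0],[0,0,0]],"turn":[[0,0,0],[0,0,0],[0,0,0],[0,0,0],[0,0,0]]}' 92; python3 -c "
from h import *
st()"
```

```text
clock: 15.82
position: [0.5153, 0.2105, 0.0474]
ee_rot: [-0.69, -0.147, 0.149, 0.693]
ft_force: [-11.2, -4.4, 37.2]
grip_width: 0.637
clock: 16.2
position: [0.5152, 0.2104, 0.0486]
ee_rot: [-0.69, -0.147, 0.149, 0.693]
ft_force: [-2.7, -1.3, 13.8]
grip_width: 0.635
clock: 16.82
position: [0.5151, 0.2104, 0.0485]
ee_rot: [-0.69, -0.147, 0.149, 0.693]
ft_force: [-0.3, -0.1, -0.9]
grip_width: 0.919
t 16.82 p [0.5151 0.2104 0.0485] F [-0.3 -0.1 -0.9] w 0.919
[[ 0.912 -0.004 -0.409]
 [ 0.409  0.004  0.912]
 [-0.002 -1.     0.006]]
j [-0.81  0.38  0.41  1.86 -0.19  0.95  0.11]
```

```bash
python3 -m pendant '{"offset":[[0,-0.1,0],[0,-0.3,0],[0,-0.55,0],[0,-0.8,0],[0,-0.95,0],[0,-0.95,0],[0,-0.95,0]],"turn":[[0,0,0],[0,0,0],[0,0,0],[0,0,0],[0,0,0],[0,0,0],[0,0,0]]}' 0 40;python3 -c "
from dial import *
snap('side','side7');dial('side','side7');st()
cv2.imwrite('pics/c7.png',cv2.resize(cv2.imread('pics/side7.png')[220:420,190:390],(600,600)))"
```

```text
clock: 17.7
position: [0.5155, 0.2094, 0.2376]
ee_rot: [-0.69, -0.147, 0.149, 0.693]
ft_force: [-0.4, 0.1, -0.2]
grip_width: -0.0
side line px 49 dial angle 1.719 q [-0.0041 -0.0137]
dark centre off [-0.0042  0.0083]
t 17.75 p [0.5154 0.2094 0.2373] F [-0.8 -0.4 -0.3] w -0.005
[[ 0.912 -0.006 -0.409]
 [ 0.409  0.004  0.912]
 [-0.004 -1.     0.006]]
j [-0.86  0.18  0.45  1.66 -0.09  1.33  0.03]
```

View pics/c7.png

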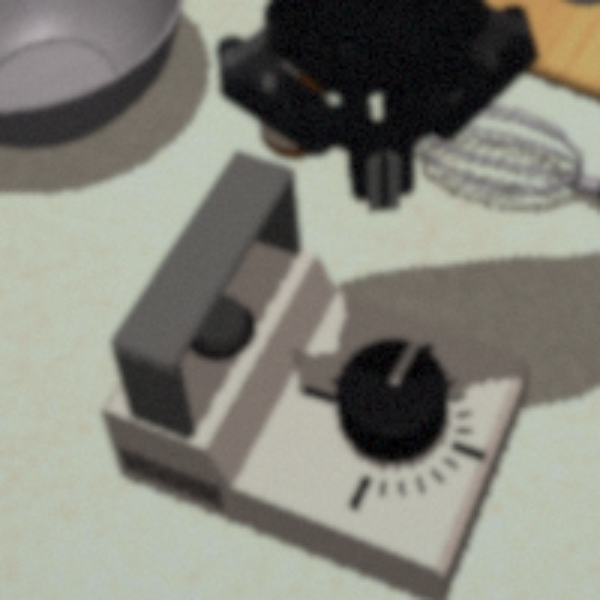

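```bash
python3 -m pendant '{"offset":[[-0.1,0,-0.23],[-0.2,0,-0.46],[-0.3,0,-0.7],[-0.41,0,-0.9],[-0.41,0,-0.9],[-0.41,0,-0.9],[-0.41,0,-0.9]],"turn":[[0,-0.2,0],[0,-0.4,0],[0,-0.6,0],[0,-0.8,0],[0,-1,0],[0,-1,0],[0,-1,0]]}';python3 -c "
from dial import *
snap('side','side8');snap('top','top8');st()
d=np.load('pics/top8.npy');C=cloud('top',d);ok=np.zeros(d.shape,bool);ok[190:315,150:265]=1
m=ok&(d>0)&(abs(C[...,2]-.045)<.005);r=cv2.minAreaRect((C[m][:,:2]*1000).astype(np.float32));print(r,cv2.boxPoints(r))
m=ok&(d>0)&(abs(C[...,2]-.147)<.005);r=cv2.minAreaRect((C[m][:,:2]*1000).astype(np.float32));print('strap',r)
a=cv2.imread('pics/top8.png')[190:315,150:275]
cv2.imwrite('pics/c8.png',cv2.resize(a,(600,600),interpolation=cv2.INTER_CUBIC))"
```

```text
clock: 18.62
position: [0.5139, 0.0122, 0.236]
ee_rot: [-0.58, -0.399, 0.402, 0.585]
ft_force: [-0.4, 0.0, -0.0]
grip_width: -0.0
t 18.73 p [0.5141 0.0122 0.2362] F [-0.1  0.3 -0.2] w 0.001
[[ 0.357 -0.006 -0.934]
 [ 0.934  0.003  0.357]
 [ 0.001 -1.     0.007]]
j [-0.62  0.08  0.54  1.76 -0.05  1.31  1.14]
((516.4517822265625, 208.251708984375), (130.77268981933594, 119.66648864746094), 82.64627838134766) [[448.74158 151.0615 ]
 [567.4238  135.74484]
 [584.162   265.44193]
 [465.47974 280.75858]]
strap ((611.0459594726562, 197.5641632080078), (126.65127563476562, 36.46018981933594), 82.70372009277344)
```

View pics/c8.png

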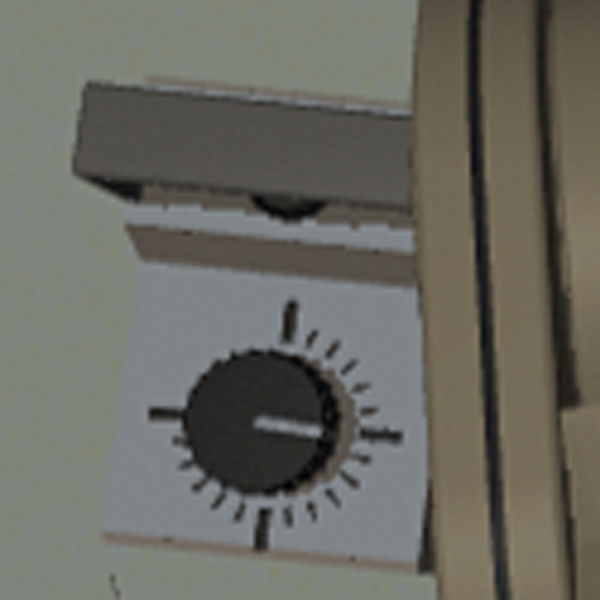

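```bash
python3 -c "
from h import *
for n in('top','side'):
    p=cv2.imread(f'pics/{n}8.png').sum(-1).astype(int)
    v,u=np.mgrid[:480,:640];P=np.array([[onz(n,a,b,.084)[:2] for a in range(150,400)] for b in range(180,400)]);g=p[180:400,150:400]
    D=np.array([.5117,.2089]);x=np.array([.9918,-.1279]);y=np.array([.1279,.9918]);Q=P-D;rho=np.hypot(*np.moveaxis(Q,-1,0))
    disc=rho<.023;w=disc&(g>np.percentile(g[disc],40)+70);q=Q[w];e=np.linalg.svd(q-q.mean(0))[2][0];e*=np.sign(e@q.mean(0))
    f=lambda q:np.arctan2(-(q@y),q@x)
    print(n,w.sum(),'pca',f(e),'mean',f(q.mean(0)),q.mean(0))
x=np.array([.9918,-.1279,0]);y=np.array([.1279,.9918,0]);z=np.array([0,0,1]);K=np.array([.6108,.1961,.087])
for th in (45,):
    t=np.radians(th);a=np.sin(t)*x-np.cos(t)*z;j=y;Rg=np.stack([j,a,np.cross(j,a)],1)
    print(th,Rg.round(3));rel(K-.2*a+[0,0,.02],Rg)
"
```

```text
Traceback (most recent call last):
  File "h.py", line 10, in onz
    c,r=ray(n,u,v); return c+r*(z-c[2])/r[2]
        ~~~^^^^^^^
  File "h.py", line 7, in ray
    m=manip.camera_model(n);K=np.array(m['intrinsics']);Rm=np.array(m['R']);t=np.array(m['t'])
ValueError: time passes only in moves, steps and waits
```

```bash
cat > pl.py <<'E'
from h import *
def plane(n,h):
    m=manip.camera_model(n);A=np.array(m['R']).T;c=-A@np.array(m['t']);v,u=np.mgrid[:480,:640]
    r=np.stack([u,v,np.ones_like(u)],-1)@(A@np.linalg.inv(np.array(m['intrinsics']))).T
    return c[:2]+r[...,:2]*((h-c[2])/r[...,2])[...,None]
E
python3 -c "
from pl import *
for n in('top','side'):
    g=cv2.imread(f'pics/{n}8.png').sum(-1).astype(int);P=plane(n,.084)
    D=np.array([.5117,.2089]);x=np.array([.9918,-.1279]);y=np.array([.1279,.9918]);Q=P-D;rho=np.hypot(Q[...,0],Q[...,1])
    disc=rho<.023;w=disc&(g>np.percentile(g[disc],40)+70);q=Q[w];e=np.linalg.svd(q-q.mean(0))[2][0];e=e*np.sign(e@q.mean(0))
    f=lambda q:np.arctan2(-(q@y),q@x)
    print(n,w.sum(),'pca',f(e),'mean',f(q.mean(0)),q.mean(0))
x=np.array([.9918,-.1279,0]);y=np.array([.1279,.9918,0]);z=np.array([0,0,1]);K=np.array([.6108,.1961,.087])
t=np.radians(45);a=np.sin(t)*x-np.cos(t)*z;j=y;Rg=np.stack([j,a,np.cross(j,a)],1)
print(Rg.round(3),(K-.15*a+[0,0,.02]).round(3));rel(K-.15*a+[0,0,.02],Rg)
"
```

```text
top 37 pca 1.6533971072834857 mean 1.5815085315347948 [-0.00159053 -0.01137203]
side 77 pca 1.6043856904376346 mean 1.5388562778675234 [-0.00106294 -0.01100256]
[[ 0.128  0.701 -0.701]
 [ 0.992 -0.09   0.09 ]
 [ 0.    -0.707 -0.707]] [0.506 0.21  0.213]
offset [0.907 0.119 0.391]
turn [-1.004 -0.287 -0.116]
```

The dial reads about 1.59 rad (range 1.54–1.65), within the allowed band. The pointer in the crop at (255→322, 423→432) lines up with the 3 o'clock mark. Now the slanted approach.

```bash
python3 -m pendant '{"offset":[[0.1,0,0.05],[0.25,0,0.1],[0.4,0,0.15],[0.6,0,0.25],[0.8,0.05,0.33],[0.907,0.119,0.391],[0.907,0.119,0.391],[0.907,0.119,0.391]],"turn":[[-0.17,-0.05,-0.02],[-0.34,-0.1,-0.04],[-0.5,-0.15,-0.06],[-0.67,-0.2,-0.08],[-0.84,-0.24,-0.1],[-1,-0.287,-0.116],[-1,-0.287,-0.116],[-1,-0.287,-0.116]]}';python3 -c "
from h import *
st()
x=np.array([.9918,-.1279,0]);y=np.array([.1279,.9918,0]);z=np.array([0,0,1]);K=np.array([.6108,.1961,.087])
t=np.radians(45);a=np.sin(t)*x-np.cos(t)*z;j=y;Rg=np.stack([j,a,np.cross(j,a)],1)
for h in(.15,.06,0):print((K-h*a+[0,0,.012]));rel(K-h*a+[0,0,.012],Rg)
"
```

```text
clock: 19.73
position: [0.5058, 0.2093, 0.2133]
ee_rot: [0.693, 0.609, -0.254, -0.289]
ft_force: [0.1, -0.1, 0.9]
grip_width: 0.001
t 19.73 p [0.5058 0.2093 0.2133] F [ 0.1 -0.1  0.9] w 0.001
[[ 0.129  0.698 -0.704]
 [ 0.992 -0.091  0.092]
 [ 0.    -0.71  -0.704]]
j [-0.82 -0.15 -0.04  2.25  0.94  0.81 -0.02]
[0.50560372 0.20966584 0.20506602]
offset [0.002 0.028 0.03 ]
turn [-0.006 -0.001 -0.001]
[0.56872149 0.20152634 0.14142641]
offset [0.002 0.478 0.028]
turn [-0.006 -0.001 -0.001]
[0.6108 0.1961 0.099 ]
offset [0.002 0.778 0.026]
turn [-0.006 -0.001 -0.001]
```

```bash
python3 -m pendant '{"offset":[[0,0.1,0.03],[0,0.25,0.03],[0,0.4,0.028],[0,0.5,0.028],[0,0.6,0.028],[0,0.68,0.027],[0,0.73,0.026],[0,0.778,0.026],[0,0.778,0.026],[0,0.778,0.026]],"turn":[[0,0,0],[0,0,0],[0,0,0],[0,0,0],[0,0,0],[0,0,0],[0,0,0],[0,0,0],[0,0,0],[0,0,0]]}';python3 -c "
from h import *
st();snap('side','side9');cv2.imwrite('pics/c9.png',cv2.resize(cv2.imread('pics/side9.png')[220:420,190:390],(600,600)))"
```

```text
clock: 20.98
position: [0.6107, 0.1959, 0.0995]
ee_rot: [0.693, 0.609, -0.254, -0.289]
ft_force: [-0.2, -0.4, -0.2]
grip_width: -0.002
t 20.98 p [0.6107 0.1959 0.0995] F [-0.2 -0.4 -0.2] w -0.002
[[ 0.129  0.698 -0.704]
 [ 0.992 -0.09   0.092]
 [ 0.    -0.71  -0.704]]
j [-0.73  0.21  0.08  2.17  1.3   0.52 -0.31]
```

View pics/c9.png

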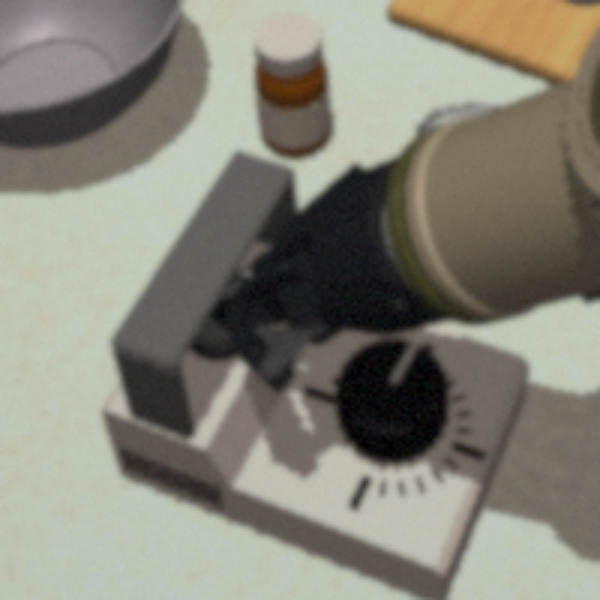

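The fingertips are under the strap over the key at about (215, 335) in the crop, with nothing touching. I press straight down.

```bash
python3 -m pendant '{"offset":[[0,0.007,0.007],[0,0.014,0.014],[0,0.021,0.021],[0,0.028,0.028],[0,0.028,0.028]],"turn":[[0,0,0],[0,0,0],[0,0,0],[0,0,0],[0,0,0]]}';python3 -m pendant '{"offset":[[0,0.007,0.007],[0,0.014,0.014],[0,0.018,0.018],[0,0.018,0.018],[0,0.018,0.018]],"turn":[[0,0,0],[0,0,0],[0,0,0],[0,0,0],[0,0,0]]}'
```

```text
clock: 21.65
position: [0.6107, 0.196, 0.0916]
ee_rot: [0.693, 0.609, -0.254, -0.289]
ft_force: [0.1, -0.5, 0.5]
grip_width: 0.003
clock: 22.28
position: [0.6106, 0.196, 0.0863]
ee_rot: [0.693, 0.609, -0.254, -0.289]
ft_force: [0.2, 0.0, 0.0]
grip_width: 0.001
```

```bash
python3 -m pendant '{"offset":[[0,0.007,0.007],[0,0.014,0.014],[0,0.014,0.014],[0,0.014,0.014]],"turn":[[0,0,0],[0,0,0],[0,0,0],[0,0,0]]}';python3 -m pendant '{"offset":[[0,0.007,0.007],[0,0.014,0.014],[0,0.014,0.014],[0,0.014,0.014]],"turn":[[0,0,0],[0,0,0],[0,0,0],[0,0,0]]}'
```

```text
clock: 22.78
position: [0.6108, 0.1961, 0.0827]
ee_rot: [0.693, 0.609, -0.254, -0.289]
ft_force: [-4.3, -1.1, 7.3]
grip_width: 0.001
clock: 23.28
position: [0.6136, 0.1959, 0.0829]
ee_rot: [0.695, 0.61, -0.25, -0.287]
ft_force: [-9.4, -4.6, 29.5]
grip_width: 0.001
```

```bash
python3 -m pendant '{"offset":[[0,-0.03,-0.03],[0,-0.06,-0.06],[0,-0.2,-0.06],[0,-0.4,-0.06],[0,-0.6,-0.06],[0,-0.8,-0.06],[0,-0.95,-0.06],[0,-0.95,-0.06]],"turn":[[0,0,0],[0,0,0],[0,0,0],[0,0,0],[0,0,0],[0,0,0],[0,0,0],[0,0,0]]}';python3 -c "
from pl import *
st();snap('side','side10');cv2.imwrite('pics/c10.png',cv2.resize(cv2.imread('pics/side10.png')[240:410,200:370],(600,600),interpolation=cv2.INTER_CUBIC))
d=np.load('pics/side10.npy');C=cloud('side',d)
o=np.array([.5612,.2025]);x=np.array([.9918,-.1279]);y=np.array([.1279,.9918])
for f in('side3','side8','side10'):
    C=cloud('side',np.load(f'pics/{f}.npy'));q=C[...,:2]-o;X=q@x;Y=q@y
    for nm,m in(('key',np.hypot(X-.05,Y)<.013),('keyring',(np.hypot(X-.05,Y)<.04)&(np.hypot(X-.05,Y)>.02))):
        zz=C[...,2][m&(C[...,2]>.06)&(C[...,2]<.1)];print(f,nm,len(zz),np.round(np.percentile(zz,[10,50,90]),4) if len(zz) else '')
"
```

```text
clock: 24.28
position: [0.4879, 0.2132, 0.2268]
ee_rot: [0.694, 0.611, -0.249, -0.287]
ft_force: [0.2, -0.7, -0.0]
grip_width: 0.002
t 24.27 p [0.4879 0.2132 0.2268] F [ 0.2 -0.7 -0. ] w 0.002
[[ 0.129  0.705 -0.697]
 [ 0.992 -0.088  0.094]
 [ 0.005 -0.704 -0.711]]
j [-0.84 -0.2  -0.07  2.26  0.92  0.85 -0.02]
side3 key 177 [0.0821 0.0874 0.089 ]
side3 keyring 773 [0.0653 0.0752 0.0768]
side8 key 136 [0.0865 0.0878 0.089 ]
side8 keyring 761 [0.066  0.0752 0.0768]
side10 key 158 [0.0763 0.0777 0.0787]
side10 keyring 756 [0.0661 0.0752 0.0769]
```

View pics/c10.png

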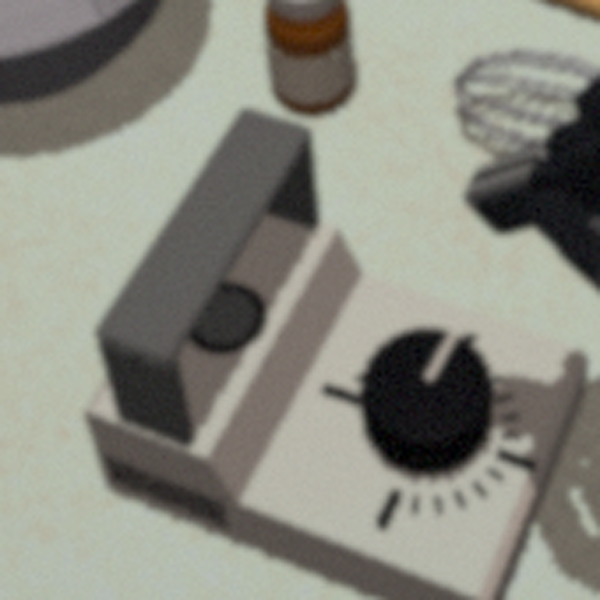

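The key is flush with the deck and measures 10 mm lower, and the pointer is unchanged. Now a last numeric check of the tin, timer and dial.

```bash
python3 -c "
from pl import *
snap('top','top11')
B=np.array([.5015,-.203]);bx=np.array([.972,-.233]);by=np.array([.233,.972])
for n,f in(('top','top11'),('side','side10')):
    C=cloud(n,np.load(f'pics/{f}.npy'))
    m=(abs(C[...,2]-.106)<.006)&(C[...,1]<-.1)&(C[...,1]>-.3)&(abs(C[...,0]-.5)<.12);q=C[m]
    if len(q)>5:r=cv2.minAreaRect((q[:,:2]*1000).astype(np.float32));c=np.array(r[0])/1000-B;print(f,'tin top z',np.median(q[:,2]),'size',r[1],'board xy',c@bx,c@by)
    m=(abs(C[...,2]-.0955)<.007)&(np.hypot(C[...,0]-.64,C[...,1]+.006)<.06);print('jar',C[m].mean(0),m.sum())
for f in('side0','side8','side10'):
    C=cloud('side',np.load(f'pics/{f}.npy'));m=(abs(C[...,2]-.1475)<.003)&(C[...,0]>.575)&(C[...,0]<.66)&(C[...,1]>.1)&(C[...,1]<.3)
    print(f,'strap',cv2.minAreaRect((C[m][:,:2]*1000).astype(np.float32)))
g=cv2.imread('pics/side10.png').sum(-1).astype(int);Q=plane('side',.084)-[.5117,.2089];rho=np.hypot(Q[...,0],Q[...,1])
x=np.array([.9918,-.1279]);y=np.array([.1279,.9918]);disc=rho<.023;w=disc&(g>np.percentile(g[disc],40)+70);q=Q[w];e=np.linalg.svd(q-q.mean(0))[2][0];e=e*np.sign(e@q.mean(0))
print('dial',[np.arctan2(-(k@y),k@x) for k in(e,q.mean(0))],w.sum())
"
```

```text
top11 tin top z 0.10706355251070296 size (51.7841911315918, 51.705936431884766) board xy -0.027326536392211852 0.007531680419921909
jar [ 0.63979253 -0.0072225   0.09586644] 390
side10 tin top z 0.10654409832907238 size (51.96541213989258, 54.30255889892578) board xy -0.028640812988281184 0.008753502929687533
jar [ 0.63930117 -0.00339194  0.09504121] 336
side0 strap ((613.4036865234375, 197.3609619140625), (130.30972290039062, 36.47994613647461), 81.92765045166016)
side8 strap ((610.4712524414062, 197.76763916015625), (130.0069580078125, 35.76859664916992), 82.41085815429688)
side10 strap ((610.2384033203125, 196.911376953125), (131.3699951171875, 36.60775375366211), 82.3033676147461)
dial [np.float64(1.6156068877926129), np.float64(1.5617680250744788)] 79
```

All good: tin on the board, timer shifted about 3 mm, dial about 1.59, key in.

```bash
python3 -c "
from workcell import manip
print(manip.hand_in())"
```

```text
the job is handed in; nothing more can be done
None
```

I moved the tin to the cutting board, turned the dial clockwise to the 20-minute mark while bearing down with about 35 N, and pressed the start key in under the handle. The job was handed in at about 24 s of the 72 s limit, with no verdict reported.

What the last checks showed:
- **Tin:** upright on the board, 27 mm to the near side of its middle, with its top at 106.5–107 mm (106 mm expected).
- **Dial:** 1.56–1.62 rad in the last side view. Earlier readings disagreed slightly, from 1.54 to 1.65, but all fall inside the 1.451–1.691 band.
- **Start key:** its top fell from 87.8 to 77.7 mm, so it is about 10 mm in and staying in.
- **Timer:** moved about 3 mm and 0.4° in total, between the last grip on the dial and the lift-off. The limit is 20 mm.
- **Jar:** unmoved to within the measurement, about 3 mm.
- **Peeler:** the robot never went near it. I last saw it in place after setting the tin down and did not measure it again.
- **Robot:** standing clear of everything, with no force on the tool.

The key took more travel than I expected before any force showed, and then pushed back with about 30 N at the bottom of the press.

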